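# Fit the loose knob on the table stove and hold it pressed for lighting

## Task

Get the table stove ready to light: first turn its gas lever to the middle of the three raised ribs. Then pick up the loose black knob, turn it so that the flat in its bore matches the flat of the bare D-shaped spindle on the stove, push it fully home on the spindle and press knob and spindle down as far as they go. Keep hold of the knob and keep pressing: the job finishes in that pose, with the knob still gripped and held down; leave the other things where they are.

Things in the scene. Friction and masses are not known exactly. Their poses are not given: they have to be found in the camera images.
- stove: Single-ring gas table stove, steel box 240 (x) x 280 (y) x 60 mm, fixed. Origin: centre of its underside; x to its back, y to its left. Burner and pan support (88 mm high) within 82 mm of x=35, y=0 mm; spindle at x=-75, y=70; lever pivot at x=-45, y=-70. Three raised ribs lie 57-71 mm from the pivot: the middle one straight to its front (-x), the others 1.0 rad to either side.
- gas_lever (a joint): Angle of the gas lever, which swings level about an upright pivot, growing clockwise seen from above: 0 on the right-hand rib (stop), 1.0 on the middle rib (lever pointing to stove -x, square to the front edge), 2.0 on the left-hand rib (stop). Stays where it is left; about 1.2 N at the post moves it. Starts between 0 and 0.5.
- lever_post (a point): Middle of the lever's upright black round post, 13 mm in diameter, by which the lever is moved. It stands 50 mm from the pivot and reaches from 15 mm below this point, where the 12 mm wide lever arm is, to 20 mm above it (top 115 mm over the worktop).
- lever_pivot (a point): Point on the lever's upright pivot axis, at the height of lever_post.
- knob_center (a point): Centre of the loose upright black knob, half-way up; 39 mm high, 50 g. Below a round skirt 46 mm wide, its shoulder 18 mm up; above it a grip bar along x, 15 mm wide (y), sides parallel from x=-13 to 16 mm, pointed end at x=-23. In the underside on the axis a D-bore 16 mm wide, 15 deep, mouth chamfered 2 mm; its flat is on the -x side, under the point, 4 mm from the axis. z is up.
- spindle_top (a point): Centre of the top of the bare upright steel D-shaft, 14 mm wide, flat on this frame's -x side 3 mm from the axis, edge chamfered. Stands 22 mm above the stove's top. The knob fits when its axes match this frame's within about 0.15 rad; it goes 15 mm down until the bore's end meets the shaft end (knob_center then 4.5 mm above this point). Too stiff to be turned by the knob.
- spindle (a joint): How far the spindle is pressed down into the stove against its spring, m: 0 to a stop at 0.006. It starts to move at 3.6 N and reaches the stop at 9 N; it springs back when let go. At the stop the knob's underside is 1 mm clear of the stove's top.
- matchbox: Matchbox 37 x 56 x 17 mm lying on the worktop; origin at the centre of its underside. Leave it.
- timer: Round kitchen timer, 63 mm in diameter, 54 mm high; origin at the centre of its underside. Leave it.
- salt: Glass salt shaker 44 mm in diameter, 90 mm high; origin at the centre of its underside. Leave it.
- spoon: Teaspoon 139 mm long, lying in front; origin at the middle of its underside. Leave it.
- mug: Mug about 86 x 120 x 100 mm at the back left; origin at the centre of its underside. Leave it.
- tin: Round tin, 57 mm in diameter, 72 mm high, to the right; origin at the centre of its underside. Leave it.
There are look-alikes about, which are no part of the job. Of the things shaped like the part that bears knob_center, the black one is meant.

How it is judged:
On the way, in this order (a step that is already met when the one before it is completed fails the run):
1. the gas lever is on the middle rib (within 0.12 rad), the knob not yet on the spindle (value of joint gas_lever between 0.88 and 1.12 rad and horizontal distance between knob_center and spindle_top above 0.04 m), for 0.3 s.
2. the knob is fully home on the spindle: centred within 3 mm, within 2 mm of full depth (horizontal distance between knob_center and spindle_top below 0.003 m and z of knob_center in the frame of spindle_top below 0.0065 m and angle between the x axis of knob_center and the x axis of spindle_top, either way round below 0.2 rad), for 0.1 s.
At the end, for the whole second after the job is handed in: Lever within 0.12 rad of the middle rib; knob home on the spindle (axis within 3 mm, depth within 2 mm, flats within 0.2 rad); spindle pressed down at least 4.8 of its 6 mm; fingers still hold the knob (over 3 N) and press it on the spindle (over 3 N), at rest (all of step 2 and value of joint gas_lever between 0.88 and 1.12 rad and value of joint spindle above 0.0048 m and contact force between the fingers and knob above 3 N and contact force between knob and spindle above 3 N and linear speed of knob below 0.02 m/s); the arm keeps its last pose, push and grip.
It fails at once if a bystander (matchbox, timer, salt shaker, tin, teaspoon or mug) is moved more than 30 mm (distance of any of matchbox, timer, salt, tin, spoon, mug from where it was at the start of the episode above 0.03 m).
It also fails if it takes over 51 s, if anything falls off the work surface, if the arm or the gripper's body presses on something with over 40 N, if the wrist force passes 120 N, or if a joint passes its speed limit or range.

## Robot

A 6-joint arm with a two-finger parallel gripper is mounted at the origin on a cart in front of the work surface, level with it; the furniture and walls round the work are solid. World frame = base frame: x ahead of the robot, y to its left, z up, the work surface at z = 0. Lengths are in m, angles in rad, forces in N, time in s.
With the tool pointing down it reaches from about 0.375 to 0.975 m from the base axis. Payload 3.8 kg.
Tool frame: the origin (TCP) lies where the fingers leave the gripper's body, on its centre line; the fingertips stand 73 mm ahead of it and the grasp point (between the pads) lies manip.hold_point_z ahead of it (manip.hold_point_z is the distance from the TCP to the grasp point, in m); z points along the fingers, y is the line along which they close (so a half turn about z gives the same grasp; the last joint's range is limited). The gripper opens to 85 mm and grips with 20 to 120 N. Pads are 22 mm wide; open, the fingers measure 114 mm over their backs; the gripper's body (76 mm by 85 mm) begins 54 mm behind the grasp point. The pads swing forward as they close: fully open they stand 13 mm farther back than shut.
Start: joints at [1.124, 0.264, 1.604, -0, 1.274, -0.037], TCP at [0.269, 0.619, 0.304] pointing down, gripper open.
Joint ranges: [-2.63, 2.63], [-0.94, 2.18], [0.31, 2.57], [-1.31, 4.45], [0, 2.66], [-2.55, 2.55]. Speed limits (rad/s): [2.57, 2.57, 3.14, 3.14, 3.14, 3.14].

## Interface

Orientations are given as a 3x3 rotation matrix whose columns are the frame's x, y, z axes.
In Python, from rig import manip gives the robot as it stands.
- The arm moves only by the tool play_rows, never from a script. Its argument "series" is a list of rows, each a list of 3 entries, a list of its own where there are three numbers: the shift along the tool's x, y, z in mm, then the turn about the tool's z in degrees, then the closure, from 0 (fully open) to 1 (shut). In form: [[[x, y, z], yaw, hand], ...]. A call has exactly 8 rows; each row is the pose to reach, as a shift and turn from the pose commanded when the call began, along the tool's axes at that moment; what a row does not reach only later rows make up. A row lasts 1/10 s, in which the tool goes at most 50 mm and 8.59 degrees, less where a joint would pass 70% of its speed; a pose out of reach is approached as far as the arm can. A call with a gripper value outside its range is refused whole. The fingers move at their own pace and stop on an object; "squeeze" is the grip in N (left out, the last holds). Time passes only in rows, so rows that repeat a pose let the fingers close, or fill a call up. It gives the time, the measured TCP pose, the force, the opening and the grip force at its end, in the units of the state.
- manip.state(): the state, without advancing time (a new reading comes with each control period).
- manip.snapshot(name): name is "side" or "top"; returns a dict with "image" (400x640x3 uint8, red, green, blue), "fx", "fy", "cx", "cy" (pixels), "distortion" ([k1, k2, p1, p2, k3] as OpenCV has them; the pictures are not rectified), "eye" and "rotation" of the camera in the world. Camera axes: x right, y up, looking along -z (the intrinsics and any distortion apply to the point x, -y, -z); pixel columns grow to the right and rows downward; lengths in m; the calibration is good to about 2 mm. A picture is of the moment at which its call begins. There is no depth.
- manip.close_job(): hands the job in; it is judged then, once.
The state is a dict: "clock": time; "joints": joint angles; "joint_velocities": joint speeds; "effort": joint torques, N m; "ee_pos": TCP position; "tcp_rot": TCP orientation; "wrist_force": force on the tool from outside, world axes, zero at the start; "moment": the same for the moment, N m; "finger_gap": opening from 0.0 (shut) to 1.0 (fully open); "grip_force": force on a finger pad.
Only numpy, scipy, OpenCV 4.12 (cv2) and the standard library are available. Lean on these libraries where they do the work, as an engineer would, in place of code of your own. Each camera call takes 0.05 s, during which the arm holds its last target. There are 200 camera calls.

## Working session

There is one attempt and no reset: what is moved stays moved. The work goes in short steps, Python scripts to look and compute and a tool call to move; the robot and the scene stay as the last step left them, time stands still between calls to the robot, and variables do not carry over. Pictures are saved under pics/ and viewed, at most 10 in all, crops included, and the job is handed in when it is done.

Besides the shell and the picture viewer there is one more tool, called after "Call:" as name(argument=value, ...) on one line, values as JSON. play_rows: Moves the arm, as the interface text tells. Its arguments: {"type":"object","properties":{"series":{"type":"array"},"squeeze":{"type":"number"}},"required":["series"]}

```bash
mkdir -p pics; cat > h.py <<'E'
import numpy as np, cv2
from rig import manip
def snap(n):
    s=manip.snapshot(n); s['K']=np.array([[s['fx'],0,s['cx']],[0,s['fy'],s['cy']],[0,0,1.]]); s['D']=np.array(s['distortion'],float)
    s['R']=np.array(s['rotation']); s['e']=np.array(s['eye']); return s
def ray(s,px):
    u=cv2.undistortPoints(np.array([[px]],float),s['K'],s['D'])[0,0]
    return s['R']@np.array([u[0],-u[1],-1.])
def plane(s,px,z):
    d=ray(s,px); return s['e']+d*(z-s['e'][2])/d[2]
def proj(s,P):
    c=(np.atleast_2d(P)-s['e'])@s['R']; c=c*[1,-1,-1]
    return cv2.projectPoints(c,np.zeros(3),np.zeros(3),s['K'],s['D'])[0][:,0]
def save(s,name,crop=None,k=1):
    im=s['image'][:,:,::-1]
    if crop: x0,y0,x1,y1=crop; im=im[y0:y1,x0:x1]
    cv2.imwrite('pics/'+name,cv2.resize(im,None,fx=k,fy=k,interpolation=cv2.INTER_CUBIC))
E
python3 - <<'E'
from h import *
import pickle
print(manip.hold_point_z); st=manip.state(); print(st['clock'],st['ee_pos'],st['tcp_rot'],st['wrist_force'])
for n in('top','side'):
    s=snap(n); save(s,n+'0.png'); print(n,s['e'],s['R'].round(3).tolist(),s['fx']); pickle.dump(s,open(n+'0.pkl','wb'))
E
```

```text
0.0539
0.0 [0.26869906 0.61858623 0.30256305] [[-9.17209089e-01  3.98405079e-01 -9.38006486e-04]
 [ 3.98406178e-01  9.17206915e-01 -1.99803589e-03]
 [ 6.43183901e-05 -2.20632425e-03 -9.99997564e-01]] [ 0.45738407 -0.11660275  0.32270208]
top [0.40098668 0.0234944  1.08169651] [[-0.018, 0.985, -0.17], [-0.999, -0.013, 0.031], [0.029, 0.171, 0.985]] 397.1362384535758
side [0.52321337 0.96437436 1.24675204] [[-0.999, 0.039, -0.02], [-0.043, -0.764, 0.644], [0.01, 0.644, 0.765]] 448.99993012478984
```

View pics/top0.png

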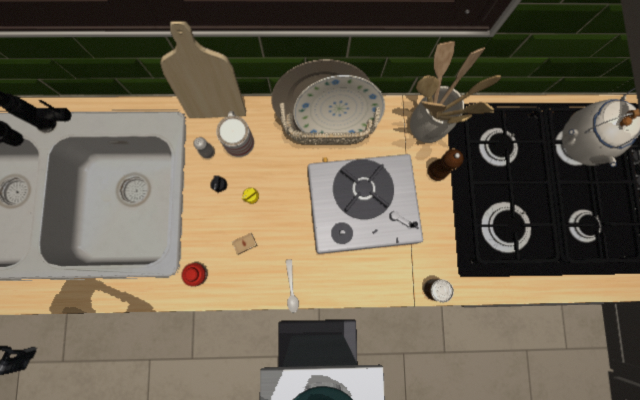

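View pics/side0.png

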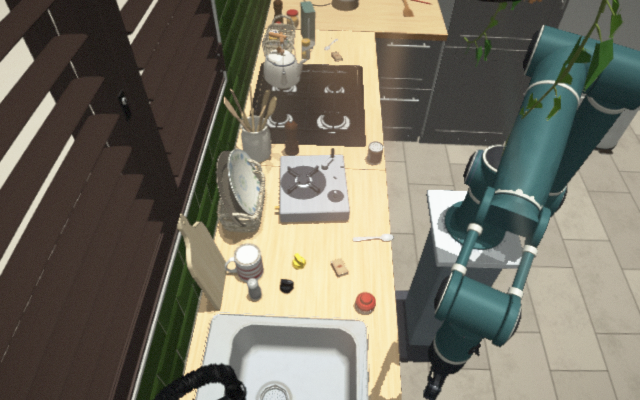

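The top view shows the black knob at (219,184), with a yellow look-alike at (250,195) and another black-topped item, the salt shaker, at (203,148). On the stove the spindle is at (342,232) and the lever at (404,219). The side view has the black knob at (287,285), the yellow one at (299,260), the stove at (313,188) and the lever at (331,158). I choose the black knob and will check it in a close crop.

```bash
python3 - <<'E'
from h import *
import pickle
t=pickle.load(open('top0.pkl','rb'));s=pickle.load(open('side0.pkl','rb'))
def c(s,x,y,w,h,k): return cv2.resize(s['image'][y:y+h,x:x+w,::-1],None,fx=k,fy=k,interpolation=cv2.INTER_CUBIC)
a=np.hstack([c(t,199,169,40,30,10),c(s,267,270,40,30,10)])
b=np.hstack([c(t,304,150,124,93,400/124),c(s,264,140,100,75,4)])
h=min(b.shape[0],300); cv2.imwrite('pics/crop0.png',np.vstack([a,np.hstack([cv2.resize(c(t,300,148,132,109,1),(400,300),interpolation=2),cv2.resize(c(s,264,140,100,90,1),(400,300),interpolation=2)])]))
# stove mask top
for n,q,bx in(('top',t,(300,148,132,109)),('side',s,(264,140,100,90))):
    hsv=cv2.cvtColor(q['image'],cv2.COLOR_RGB2HSV)
    x,y,w,hh=bx; m=np.zeros(hsv.shape[:2],np.uint8); m[y:y+hh,x:x+w]=(hsv[y:y+hh,x:x+w,1]<45)*255
    m=cv2.morphologyEx(m,cv2.MORPH_CLOSE,np.ones((5,5)));m=cv2.morphologyEx(m,cv2.MORPH_OPEN,np.ones((9,9)))
    C=max(cv2.findContours(m,0,1)[0],key=cv2.contourArea); r=cv2.minAreaRect(C); ap=cv2.approxPolyDP(C,6,True)[:,0]
    print(n,r,ap.tolist()); print([plane(q,p,0.06).round(3).tolist() for p in ap])
# black knob
for n,q,bx in(('top',t,(205,170,28,28)),('side',s,(272,270,30,28))):
    x,y,w,hh=bx; g=q['image'][y:y+hh,x:x+w].max(2); m=(g<70).astype(np.uint8)
    C=max(cv2.findContours(m,0,1)[0],key=cv2.contourArea); M=cv2.moments(C); p=np.array([M['m10']/M['m00']+x,M['m01']/M['m00']+y]); print(n,p,cv2.boundingRect(C),plane(q,p,.015))
E
```

```text
top ((364.5712585449219, 202.83168029785156), (90.0560073852539, 106.42659759521484), 83.8844985961914) [[409, 155], [309, 165], [318, 252], [421, 241]]
[[0.7, -0.243, 0.06], [0.675, 0.026, 0.06], [0.445, 0.005, 0.06], [0.469, -0.262, 0.06]]
side ((314.0, 188.0), (66.0, 68.0), 90.0) [[342, 155], [281, 156], [281, 221], [348, 212]]
[[0.469, -0.26, 0.06], [0.698, -0.242, 0.06], [0.669, 0.064, 0.06], [0.447, 0.015, 0.06]]
top [218.67       183.59333333] (6, 6, 16, 16) [0.63698167 0.27261169 0.015     ]
side [285.99829932 286.1292517 ] (9, 10, 12, 13) [0.63584779 0.28172336 0.015     ]
```

View pics/crop0.png

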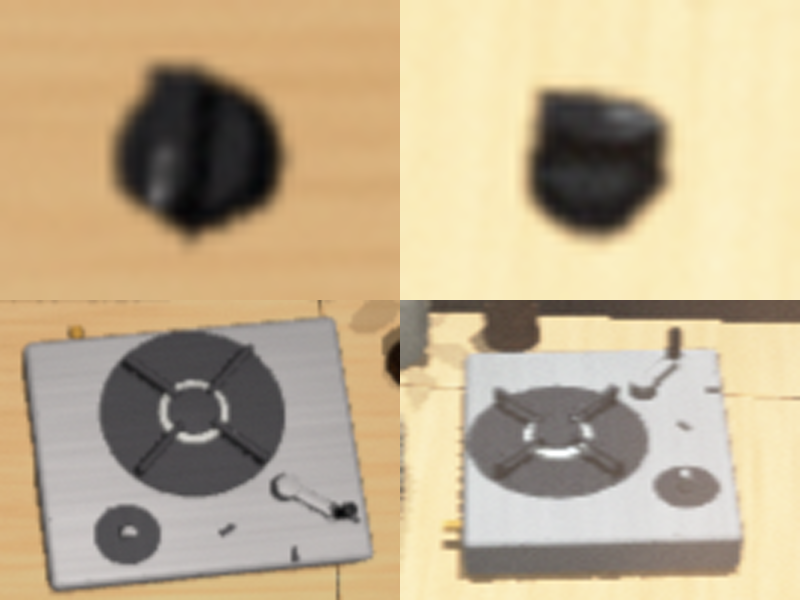

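The crop confirms the black knob: skirt, bar with its point down (world -x) in the top view at about (218,193). The lever points to the right rib with the post around (414,224). The ribs show at (375,232) left and (397,240) middle, and the D-spindle is bright in the dark disc at (342,232).

```bash
cat >> h.py <<'E'
def Rz(a): return np.array([[np.cos(a),-np.sin(a),0],[np.sin(a),np.cos(a),0],[0,0,1]])
SC=np.array([.572,-.1185,0]); SY=.089
def stove(x,y,z): return SC+Rz(SY)@[x,y,z]
E
python3 - <<'E'
from h import *
import pickle
t=pickle.load(open('top0.pkl','rb'));s=pickle.load(open('side0.pkl','rb'))
sp=stove(-.075,.07,.082);pv=stove(-.045,-.07,.075)
print('sp',sp,'pv',pv,'yawknob')
for n,q in(('t',t),('s',s)):
    print(n,'sp',proj(q,sp),'pv',proj(q,pv),'midrib',proj(q,stove(-.109,-.07,.062)),'leftrib',proj(q,stove(-.045-.064*np.cos(1),-.07+.064*np.sin(1),.062)))
print('knob axis top',plane(t,(218.7,184.5),.009),'side near skirt pt',plane(s,(286.8,293.6),0),'side skirt x',plane(s,(286.8,288),.009))
tip,tail=plane(t,(218,192.7),.036),plane(t,(217.5,176),.039); print('bar top',tip,tail,np.arctan2(*(tail-tip)[1::-1]))
tip,tail=plane(s,(333-66.7+66,281.5) if 0 else (333.,281.5),.039),plane(s,(321.,279.5),.039)
pan=[]
def up(q,cx,cy,r,k,lines):
    x,y=int(cx)-r,int(cy)-r
    im=q['image'][y:y+2*r,x:x+2*r,::-1].astype(float); lo,hi=np.percentile(im,1),np.percentile(im,99.5); 
    im=np.clip((im-lo)/(hi-lo),0,1)**.6*255
    im=cv2.resize(im.astype(np.uint8),None,fx=k,fy=k,interpolation=cv2.INTER_CUBIC)
    for L,c in lines:
        p=((proj(q,L)-[x,y]+.5)*k*16).astype(np.int32); cv2.polylines(im,[p],True,c,1,cv2.LINE_AA,4)
    return im
a=np.linspace(0,6.28,40); circ=lambda c,r,z:np.c_[c[0]+r*np.cos(a),c[1]+r*np.sin(a),0*a+z]
K=np.array([.634,.275,0])
bar=lambda yaw,z:(Rz(yaw)@np.array([[.016,.0075,z],[-.013,.0075,z],[-.023,0,z],[-.013,-.0075,z],[.016,-.0075,z]]).T).T+K
for q in(t,s):
    k=proj(q,K+[0,0,.015])[0]; p=proj(q,sp)[0]
    L=[(circ(K,.023,0),(0,255,0)),(bar(0.0,.039),(0,0,255))]
    pan.append(np.hstack([up(q,*k,13,10,[]),up(q,*k,13,10,L),up(q,*p,8,16,[]) ]))
cv2.imwrite('pics/c1.png',np.vstack([x[:, :] for x in [np.hstack([y[:260,:520],cv2.resize(y[:,520:],(260,260))]) for y in [cv2.copyMakeBorder(z,0,260-z.shape[0],0,0,0) for z in [np.hstack([w]) for w in pan]]]]) if 0 else np.vstack(pan))
E
```

```text
sp [ 0.49107506 -0.05544324  0.082     ] pv [ 0.53339988 -0.19222266  0.075     ] yawknob
t sp [[341.93455615 232.97218682]] pv [[394.38502209 215.96378829]] midrib [[396.73244531 241.14150088]] leftrib [[374.62672453 231.97268899]]
s sp [[335.53628599 191.63966359]] pv [[324.48341151 164.30871952]] midrib [[341.73796569 166.35035336]] leftrib [[334.82995015 177.25907554]]
knob axis top [0.63576417 0.27386283 0.009     ] side near skirt pt [0.6325095  0.29935918 0.        ] side skirt x [0.63335551 0.28480885 0.009     ]
bar top [0.60753788 0.26881516 0.036     ] [0.65249431 0.27067685 0.039     ] 0.04138727237616985Traceback (most recent call last):
  File "<stdin>", line 26, in <module>
    return _nx.concatenate(arrs, 1, dtype=dtype, casting=casting)
           ~~~~~~~~~~~~~~~^^^^^^^^^^^^^^^^^^^^^^^^^^^^^^^^^^^^^^^
ValueError: all the input array dimensions except for the concatenation axis must match exactly, but along dimension 0, the array at index 0 has size 260 and the array at index 2 has size 256
```

```bash
python3 - <<'E'
from h import *
import pickle
t=pickle.load(open('top0.pkl','rb'));s=pickle.load(open('side0.pkl','rb'))
sp=stove(-.075,.07,.082)
def up(q,c,r,lines):
    k=260/(2*r);x,y=(c-r).astype(int)
    im=q['image'][y:y+2*r,x:x+2*r,::-1].astype(float); lo,hi=np.percentile(im,1),np.percentile(im,99.5)
    im=cv2.resize((np.clip((im-lo)/(hi-lo),0,1)**.6*255).astype(np.uint8),(260,260),interpolation=cv2.INTER_CUBIC)
    for L,col in lines: cv2.polylines(im,[((proj(q,L)-[x,y]+.5)*k*16).astype(np.int32)],True,col,1,cv2.LINE_AA,4)
    return im
a=np.linspace(0,6.28,40); circ=lambda c,r,z:np.c_[c[0]+r*np.cos(a),c[1]+r*np.sin(a),0*a+z]
K=np.array([.634,.275,0])
bar=(Rz(.04)@np.array([[.016,.0075,.039],[-.013,.0075,.039],[-.023,0,.039],[-.013,-.0075,.039],[.016,-.0075,.039]]).T).T+K
pan=[]
for q in(t,s):
    k=proj(q,K+[0,0,.015])[0]; p=proj(q,sp)[0]
    pan.append(np.hstack([up(q,k,12,[]),up(q,k,12,[(circ(K,.023,0),(0,255,0)),(bar,(0,0,255))]),up(q,p,8,[(circ(sp,.007,.082),(0,255,0))])]))
cv2.imwrite('pics/c1.png',np.vstack(pan))
for n,q in(('t',t),('s',s)):
    x,y=proj(q,sp)[0].astype(int)-6; print(n,x,y); print(q['image'][y:y+12,x:x+12].max(2))
E
```

```text
t 335 226
[[ 83  83  83  82  82  80  80  80  81  83  84  82]
 [ 81  80  82  82  82  81  79  81  82  82  83  82]
 [ 81  82  83  83  82  82  80  80  82  84  84  83]
 [ 81  83  83  83  81  81  81  80  85  84  83  82]
 [ 82  81  84  80  69  80 125 147 143 105  86  84]
 [ 82  82  83  80  63 107 161 181 175 150 102  85]
 [ 82  82  82  80  69 127 164 178 183 175 112  85]
 [ 81  83  82  80  71 105 121 126 131 130  96  84]
 [ 82  82  83  83  72  76  78  82  84  87  84  83]
 [ 82  82  82  84  79  76  78  82  81  84  84  84]
 [ 82  82  80  84  81  82  83  83  83  83  84  84]
 [ 81  82  83  83  84  82  84  83  83  84  83  85]]
s 329 185
[[220 221 221 220 221 221 221 221 220 222 222 222]
 [222 222 222 222 223 222 222 222 223 221 221 222]
 [222 224 223 222 220 222 224 221 222 222 220 222]
 [222 224 223 221 222 220 222 223 222 221 221 222]
 [223 222 221 214 213 213 208 211 217 217 219 221]
 [221 216 186 158 151 159 170 158 153 164 185 210]
 [191 162 144 137 143 199 214 171 143 138 146 157]
 [151 137 135 134 141 189 208 173 143 139 139 140]
 [138 133 134 134 132 140 154 158 146 137 138 141]
 [131 134 133 138 134 132 135 136 139 141 139 138]
 [134 134 135 135 130 130 133 134 134 135 139 136]
 [133 136 133 134 127 130 135 134 136 136 134 136]]
```

View pics/c1.png

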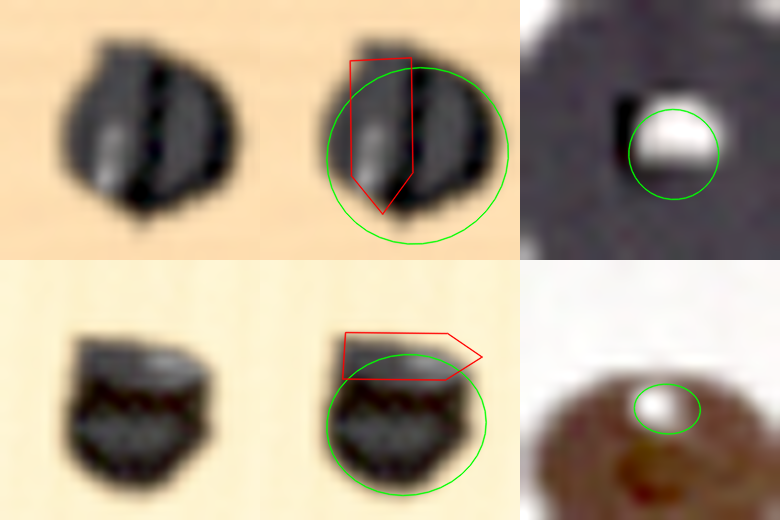

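Overlays agree to about a pixel. The spindle flat faces -x and its edge is level in the top picture, so its yaw is about 0. The bar's yaw is about 0 too, and the knob sits slightly farther in +x than the overlay. Next: lever numbers and knob correction.

```bash
cat >> h.py <<'E'
HZ=float(manip.hold_point_z)
def go(P,yw,z=None):
    "grasp point P (world), y axis at world angle yw deg -> tool shift mm and turn deg"
    st=manip.state();R=np.array(st['tcp_rot']);d=(np.array(P)+[0,0,HZ]-np.array(st['ee_pos']))
    a=np.degrees(np.arctan2(R[1,1],R[0,1])); w=(yw-a+90)%180-90
    return (R.T@d*1000).round(1),round(-w,2)
E
python3 - <<'E'
from h import *
import pickle
t=pickle.load(open('top0.pkl','rb'));s=pickle.load(open('side0.pkl','rb'))
K=np.array([.6375,.275,0])
a=np.linspace(0,6.28,60);pts=np.vstack([np.c_[K[0]+.023*np.cos(a),K[1]+.023*np.sin(a),0*a+z] for z in(0,.018)]+[K+np.array([[.016,.0075,.039],[-.013,.0075,.039],[-.023,0,.039],[-.013,-.0075,.039],[.016,-.0075,.039]])])
for n,q,(x,y,w,h) in(('t',t,(203,168,32,32)),('s',s,(270,268,34,34))):
    g=cv2.resize(q['image'][y:y+h,x:x+w].max(2),None,fx=8,fy=8,interpolation=2);lv=(np.median(g)+g.min())/2
    m=(g<lv).astype(np.uint8);C=max(cv2.findContours(m,0,1)[0],key=cv2.contourArea);b=cv2.boundingRect(C)
    pp=proj(q,pts); print(n,'seen',x+b[0]/8-.5,y+b[1]/8-.5,x+(b[0]+b[2])/8-.5,y+(b[1]+b[3])/8-.5,'pred',pp.min(0),pp.max(0))
# lever post
pv=np.array([.534,-.1927,.095])
for n,q,(x,y,w,h) in(('t',t,(404,212,20,18)),('s',s,(322,145,20,18))):
    g=q['image'][y:y+h,x:x+w].max(2); print(n,x,y);print(g)
for th in(0,.2,.4,1):
    P=pv+Rz(SY)@[-.05*np.cos(1-th),-.05*np.sin(1-th),0]
    print(th,P,[(proj(q,P+[0,0,.02]).round(1).tolist(),proj(q,P-[0,0,.015]).round(1).tolist()) for q in(t,s)])
E
```

```text
t seen 210.125 175.375 226.75 192.125 pred [209.02099992 174.94794007] [227.40613826 192.73632842]
s seen 279.5 278.75 293.0 293.0 pred [278.17543394 277.23482456] [293.21901518 293.14127527]
t 404 212
[[180 181 179 180 179 180 179 181 179 180 180 179 178 173 156 184 211 217
  217 217]
 [181 182 182 181 180 178 179 177 178 178 177 177 177 174 151 158 206 216
  217 217]
 [179 179 181 180 180 178 179 180 179 178 179 180 180 177 155 159 206 216
  218 217]
 [180 180 182 182 181 180 181 181 180 182 183 181 181 179 162 170 208 217
  216 217]
 [184 183 183 184 183 184 183 182 183 183 183 183 182 179 167 169 207 216
  218 217]
 [180 185 185 185 185 185 183 183 183 182 182 182 181 179 167 163 207 216
  217 216]
 [168 179 181 182 182 182 182 183 183 182 182 182 184 181 173 166 204 215
  219 217]
 [171 174 173 179 181 183 183 183 184 184 184 184 184 184 178 161 185 212
  217 216]
 [181 175 171 168 165 178 182 185 185 181 181 179 181 183 182 158 161 207
  216 216]
 [189 183 176 170 162 141 144 175 179 147 137 124 130 173 183 162 161 207
  217 216]
 [191 192 188 182 166 118 104 120 131  89  76  5
[... 1945 characters left out ...]
20 219 196 154 139 183 208 218 219 220 220 220
  220 220]
 [218 219 218 211 217 220 217 200 158 143 179 209 215 218 220 221 222 221
  221 220]
 [216 219 217 215 218 214 201 159 142 180 209 219 219 218 220 220 222 221
  221 219]]
0 [ 0.51083141 -0.2370082   0.095     ] [([[416.2, 222.6]], [[412.6, 224.2]]), ([[331.3, 148.1]], [[331.0, 155.0]])]
0.2 [ 0.50249056 -0.2315221   0.095     ] [([[414.2, 226.0]], [[410.7, 227.5]]), ([[333.5, 149.2]], [[333.2, 156.1]])]
0.4 [ 0.49540589 -0.22448828  0.095     ] [([[411.5, 228.9]], [[408.1, 230.3]]), ([[335.5, 150.6]], [[335.1, 157.5]])]
1 [ 0.48419789 -0.19714413  0.095     ] [([[400.7, 233.7]], [[397.7, 234.9]]), ([[338.5, 156.0]], [[338.0, 162.9]])]
```

```bash
python3 - <<'E'
from h import *
print(go([.5065,-.2345,.19],121), go([.5065,-.2345,.102],121))
E
```

```text
(array([-558. , -687.6,   60.2]), np.float64(-54.48)) (array([-558. , -687.4,  148.2]), np.float64(-54.48))
```

Call:
play_rows(series=[[[-558, -688, 60], -54.5, 0.5], [[-558, -688, 60], -54.5, 0.5], [[-558, -688, 60], -54.5, 0.5], [[-558, -688, 60], -54.5, 0.5], [[-558, -688, 60], -54.5, 0.5], [[-558, -688, 60], -54.5, 0.5], [[-558, -688, 60], -54.5, 0.5], [[-558, -688, 60], -54.5, 0.5]], squeeze=30)

```text
clock: 0.9
ee_pos: [0.3742, 0.2395, 0.277]
tcp_rot: [[-0.856, -0.517, 0.0], [-0.517, 0.856, -0.0], [0.0, -0.0, -1.0]]
wrist_force: [1.2, 0.6, 0.1]
finger_gap: 0.502
grip_force: 0.0
```

```bash
python3 - <<'E'
from h import *
print(go([.5065,-.2345,.19],121),manip.state()['clock'],manip.state()['finger_gap'])
E
```

```text
(array([ 132.1, -474. ,   33.2]), np.float64(0.16)) 0.9 0.5022497406308695
```

Call:
play_rows(series=[[[132, -474, 33], 0, 0.5], [[132, -474, 33], 0, 0.5], [[132, -474, 33], 0, 0.5], [[132, -474, 33], 0, 0.5], [[132, -474, 33], 0, 0.5], [[132, -474, 33], 0, 0.5], [[132, -474, 33], 0, 0.5], [[132, -474, 33], 0, 0.5]])

```text
clock: 1.7
ee_pos: [0.4806, -0.1454, 0.2502]
tcp_rot: [[-0.857, -0.515, -0.0], [-0.515, 0.857, 0.0], [-0.0, 0.0, -1.0]]
wrist_force: [1.7, -0.3, 0.9]
finger_gap: 0.498
grip_force: 0.0
```

```bash
python3 - <<'E'
from h import *
print(go([.5065,-.2345,.19],121),go([.5065,-.2345,.102],121))
E
```

```text
(array([ 23.7, -89.7,   6.3]), np.float64(-0.01)) (array([ 23.7, -89.7,  94.3]), np.float64(-0.01))
```

Call:
play_rows(series=[[[24, -90, 6], 0, 0.5], [[24, -90, 6], 0, 0.5], [[24, -90, 6], 0, 0.5], [[24, -90, 6], 0, 0.5], [[24, -90, 6], 0, 0.5], [[24, -90, 6], 0, 0.5], [[24, -90, 6], 0, 0.5], [[24, -90, 6], 0, 0.5]])

```text
clock: 2.5
ee_pos: [0.51, -0.225, 0.2448]
tcp_rot: [[-0.862, -0.507, -0.005], [-0.507, 0.862, -0.011], [0.009, -0.007, -1.0]]
wrist_force: [0.2, -0.6, 0.2]
finger_gap: 0.496
grip_force: 0.0
```

```bash
python3 - <<'E'
from h import *
print(go([.5065,-.2345,.102],121))
s=snap('side');save(s,'side1.png',(270,80,400,210),4.6)
E
```

```text
(array([ 7. , -5.8, 89.1]), np.float64(-0.53))
```

View pics/side1.png

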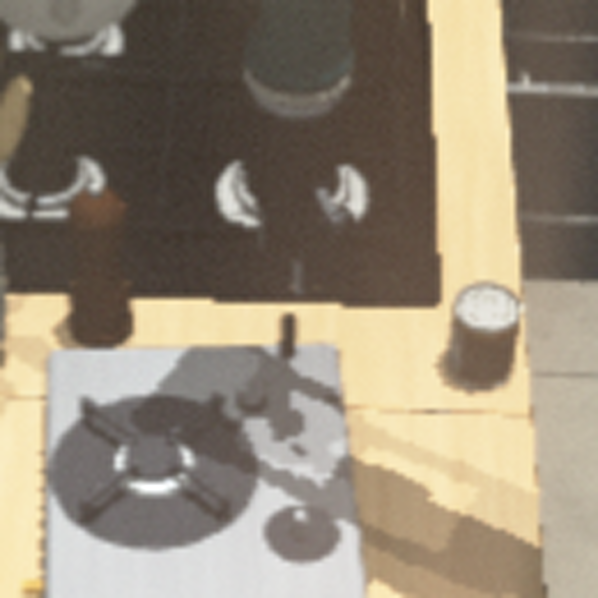

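The post is still at about (332,152), and the gripper's dark fingers are above it against the dark hob. Descending.

Call:
play_rows(series=[[[7, -6, 0], -0.5, 0.5], [[7, -6, 0], -0.5, 0.5], [[7, -6, 25], -0.5, 0.5], [[7, -6, 50], -0.5, 0.5], [[7, -6, 75], -0.5, 0.5], [[7, -6, 89], -0.5, 0.5], [[7, -6, 89], -0.5, 0.5], [[7, -6, 89], -0.5, 0.5]])

```text
clock: 3.35
ee_pos: [0.5089, -0.2316, 0.1559]
tcp_rot: [[-0.861, -0.508, -0.008], [-0.508, 0.861, -0.018], [0.016, -0.011, -1.0]]
wrist_force: [0.2, 0.5, -0.7]
finger_gap: 0.498
grip_force: 0.0
```

```bash
python3 - <<'E'
from h import *
print(go([.5065,-.2345,.102],121))
E
```

```text
(array([ 3.5, -1.3,  0.1]), np.float64(-0.48))
```

Call:
play_rows(series=[[[3, -1, 0], 0, 0.7], [[3, -1, 0], 0, 1], [[3, -1, 0], 0, 1], [[3, -1, 0], 0, 1], [[3, -1, 0], 0, 1], [[3, -1, 0], 0, 1], [[3, -1, 0], 0, 1], [[3, -1, 0], 0, 1]], squeeze=20)

```text
clock: 4.15
ee_pos: [0.5077, -0.2336, 0.157]
tcp_rot: [[-0.862, -0.507, -0.007], [-0.506, 0.862, -0.021], [0.017, -0.015, -1.0]]
wrist_force: [-1.4, -2.1, 6.4]
finger_gap: 0.141
grip_force: 21.2
```

```bash
cat >> h.py <<'E'
def gp():
    st=manip.state(); return np.array(st['ee_pos'])+HZ*np.array(st['tcp_rot'])[:,2]
def go(P,yw):
    st=manip.state();R=np.array(st['tcp_rot']);d=np.array(P)-gp()
    a=np.degrees(np.arctan2(R[1,1],R[0,1])); w=(yw-a+90)%180-90
    return (R.T@d*1000).round(1),round(-w,2)
E
python3 - <<'E'
from h import *
g=gp(); pv=np.array([.534,-.1927,g[2]]); print(g,np.linalg.norm(g-pv))
v=Rz(-SY)@(g-pv); print('theta',1-np.arctan2(-v[1],-v[0]))
for th in(.3,.5,.7,.85,1.0,1.05):
    print(th,go(pv+Rz(SY)@[-.05*np.cos(1-th),-.05*np.sin(1-th),0],121)[0])
E
```

```text
[ 0.50733314 -0.23475846  0.1031262 ] 0.04979995712021699
theta 0.08327928472633683
0.3 [ 4.1 10.  -0.1]
0.5 [ 5.6 19.9 -0.2]
0.7 [ 5.2 29.8 -0.3]
0.85 [ 3.6 37.2 -0.5]
1.0 [ 0.9 44.1 -0.6]
1.05 [-0.2 46.4 -0.7]
```

Call:
play_rows(series=[[[2, 5, -1], 0, 1], [[4, 10, -1], 0, 1], [[5, 15, -1], 0, 1], [[5.5, 20, -1], 0, 1], [[5.5, 30, -1], 0, 1], [[3.6, 37, -1], 0, 1], [[1, 44, -1], 0, 1], [[1, 44, -1], 0, 1]])

```text
clock: 4.95
ee_pos: [0.4834, -0.1953, 0.1567]
tcp_rot: [[-0.862, -0.507, -0.01], [-0.507, 0.862, -0.02], [0.018, -0.013, -1.0]]
wrist_force: [-2.4, -1.3, 5.0]
finger_gap: 0.143
grip_force: 21.1
```

```bash
python3 - <<'E'
from h import *
g=gp(); pv=np.array([.534,-.1927,g[2]]); print(g,np.linalg.norm(g-pv))
v=Rz(-SY)@(g-pv); print('theta',1-np.arctan2(-v[1],-v[0]))
for th in(1.0,1.05):
    print(th,go(pv+Rz(SY)@[-.05*np.cos(1-th),-.05*np.sin(1-th),0],121)[0])
s=snap('top');save(s,'top2.png',(340,170,440,260),6)
E
```

```text
[ 0.48292428 -0.19641317  0.10283734] 0.05121051826460154
theta 1.0164283847716453
1.0 [-0.7 -1.3  0. ]
1.05 [-1.9  1.  -0. ]
```

Call:
play_rows(series=[[[0, 0, 0], 0, 0.6], [[0, 0, 0], 0, 0.5], [[0, 0, 0], 0, 0.5], [[0, 0, 0], 0, 0.5], [[0, 0, -30], 0, 0.5], [[0, 0, -70], 0, 0.5], [[0, 0, -110], 0, 0.5], [[0, 0, -110], 0, 0.5]])

```text
clock: 5.8
ee_pos: [0.4882, -0.1946, 0.2728]
tcp_rot: [[-0.862, -0.507, 0.002], [-0.507, 0.862, -0.024], [0.011, -0.022, -1.0]]
wrist_force: [1.2, -0.5, 0.5]
finger_gap: 0.499
grip_force: 0.0
```

```bash
python3 - <<'E'
from h import *
print(gp(),manip.state()['finger_gap'])
print(go([.6365,.275,.15],90))
E
```

```text
[ 0.48832857 -0.19594923  0.21891727] 0.49857211570949583
(array([-367. ,  332.3,   57.7]), np.float64(30.45))
```

Call:
play_rows(series=[[[-367, 332, 50], 30.4, 0.5], [[-367, 332, 50], 30.4, 0.5], [[-367, 332, 50], 30.4, 0.5], [[-367, 332, 50], 30.4, 0.5], [[-367, 332, 50], 30.4, 0.5], [[-367, 332, 50], 30.4, 0.5], [[-367, 332, 50], 30.4, 0.5], [[-367, 332, 50], 30.4, 0.5]])

```text
clock: 6.6
ee_pos: [0.5992, 0.1732, 0.2179]
tcp_rot: [[-1.0, -0.001, -0.01], [-0.001, 1.0, -0.02], [0.01, -0.02, -1.0]]
wrist_force: [0.7, -0.9, 0.3]
finger_gap: 0.502
grip_force: 0.0
```

```bash
python3 - <<'E'
from h import *
print(gp(),go([.6365,.275,.13],90))
s=snap('top');save(s,'top3.png',(340,170,440,260),6)
g=plane(s,(400,234),.115);print(g)
E
```

```text
[0.59868444 0.17209322 0.1640383 ] (array([-38.2, 103.5,  31.6]), np.float64(0.06))
[ 0.48340182 -0.19532629  0.115     ]
```

View pics/top3.png

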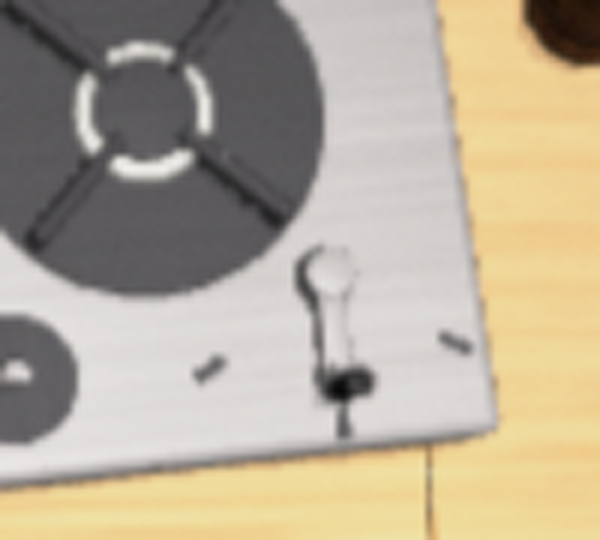

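The lever arm runs from the pivot at crop (328,275) through the post base at (337,383), in line with the middle rib at (344,420). It is centred. On to the knob.

Call:
play_rows(series=[[[-38, 103, 32], 0, 0.5], [[-38, 103, 32], 0, 0.5], [[-38, 103, 32], 0, 0.5], [[-38, 103, 32], 0, 0.5], [[-38, 103, 32], 0, 0.5], [[-38, 103, 32], 0, 0.5], [[-38, 103, 32], 0, 0.5], [[-38, 103, 32], 0, 0.5]])

```text
clock: 7.45
ee_pos: [0.6371, 0.2724, 0.1856]
tcp_rot: [[-1.0, 0.001, -0.008], [0.001, 1.0, -0.019], [0.008, -0.019, -1.0]]
wrist_force: [-0.6, -0.6, 0.9]
finger_gap: 0.501
grip_force: 0.0
```

```bash
python3 - <<'E'
from h import *
print(gp(),go([.6365,.275,.08],90),go([.6365,.275,.039],90))
E
```

```text
[0.63661244 0.27132952 0.13169767] (array([-0.3,  4.7, 51.6]), np.float64(-0.03)) (array([-0.7,  5.5, 92.6]), np.float64(-0.03))
```

Call:
play_rows(series=[[[-0.5, 5, 20], 0, 0.5], [[-0.5, 5, 40], 0, 0.5], [[-0.5, 5, 60], 0, 0.5], [[-0.7, 5.5, 75], 0, 0.5], [[-0.7, 5.5, 85], 0, 0.5], [[-0.7, 5.5, 91], 0, 0.5], [[-0.7, 5.5, 91], 0, 0.5], [[-0.7, 5.5, 91], 0, 0.5]])

```text
clock: 8.25
ee_pos: [0.6373, 0.2774, 0.0944]
tcp_rot: [[-1.0, -0.001, -0.008], [-0.001, 1.0, -0.019], [0.008, -0.019, -1.0]]
wrist_force: [0.4, -0.6, -0.1]
finger_gap: 0.499
grip_force: 0.0
```

```bash
python3 - <<'E'
from h import *
print(gp(),go([.6365,.275,.039],90))
s=snap('top');t=snap('side')
a=[cv2.resize(s['image'][160:210,190:250,::-1],(400,333),interpolation=2),cv2.resize(t['image'][255:305,255:315,::-1],(400,333),interpolation=2)]
cv2.imwrite('pics/k4.png',np.hstack(a))
E
```

```text
[0.63681162 0.27637021 0.04046837] (array([ 0.3, -1.3,  1.5]), np.float64(0.04))
```

View pics/k4.png

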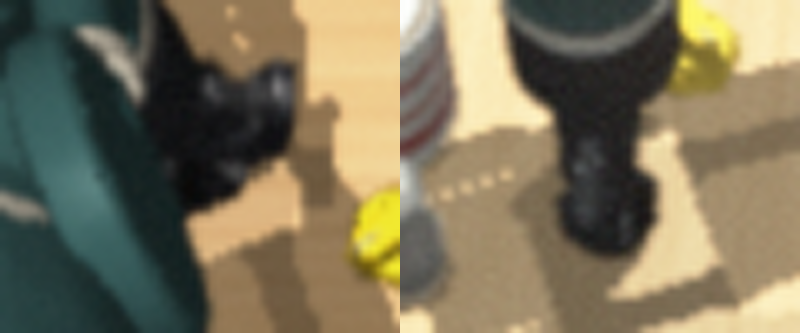

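The gripper is over the knob in both views, with the skirt visible at (605,225) in the side crop. Close and lift.

Call:
play_rows(series=[[[0, -1, 1], 0, 0.75], [[0, -1, 1], 0, 1], [[0, -1, 1], 0, 1], [[0, -1, 1], 0, 1], [[0, -1, 1], 0, 1], [[0, -1, 1], 0, 1], [[0, -1, 1], 0, 1], [[0, -1, 1], 0, 1]], squeeze=40)

```text
clock: 9.15
ee_pos: [0.6372, 0.2764, 0.0934]
tcp_rot: [[-1.0, -0.001, -0.008], [-0.001, 1.0, -0.019], [0.008, -0.019, -1.0]]
wrist_force: [-1.0, 0.2, 5.3]
finger_gap: 0.165
grip_force: 40.9
```

Call:
play_rows(series=[[[0, 0, -5], 0, 1], [[0, 0, -20], 0, 1], [[0, 0, -50], 0, 1], [[0, 0, -90], 0, 1], [[0, 0, -130], 0, 1], [[0, 0, -130], 0, 1], [[0, 0, -130], 0, 1], [[0, 0, -130], 0, 1]])

```text
clock: 9.95
ee_pos: [0.6369, 0.2783, 0.2214]
tcp_rot: [[-1.0, -0.001, -0.012], [-0.001, 1.0, -0.021], [0.012, -0.021, -1.0]]
wrist_force: [-0.3, -1.2, -1.3]
finger_gap: 0.164
grip_force: 40.0
```

```bash
python3 - <<'E'
from h import *
print(gp(),go([.492,-.056,.17],90))
E
```

```text
[0.63631243 0.27723906 0.16747949] (array([ 144.5, -333.1,    6. ]), np.float64(0.05))
```

Call:
play_rows(series=[[[144, -333, 6], 0, 1], [[144, -333, 6], 0, 1], [[144, -333, 6], 0, 1], [[144, -333, 6], 0, 1], [[144, -333, 6], 0, 1], [[144, -333, 6], 0, 1], [[144, -333, 6], 0, 1], [[144, -333, 6], 0, 1]])

```text
clock: 10.75
ee_pos: [0.4905, -0.0575, 0.2221]
tcp_rot: [[-1.0, 0.003, -0.015], [0.003, 1.0, -0.02], [0.015, -0.02, -1.0]]
wrist_force: [0.4, 1.2, -0.2]
finger_gap: 0.164
grip_force: 40.1
```

```bash
python3 - <<'E'
from h import *
print(gp(),go([.492,-.056,.135],90))
E
```

```text
[ 0.48973373 -0.05859057  0.16824409] (array([-2.8,  3.3, 33.1]), np.float64(-0.14))
```

Call:
play_rows(series=[[[-2.5, 3, 5], 0, 1], [[-2.5, 3, 15], 0, 1], [[-2.5, 3, 25], 0, 1], [[-2.5, 3, 32], 0, 1], [[-2.5, 3, 37], 0, 1], [[-2.5, 3, 37], 0, 1], [[-2.5, 3, 37], 0, 1], [[-2.5, 3, 37], 0, 1]])

```text
clock: 11.55
ee_pos: [0.4967, -0.052, 0.1879]
tcp_rot: [[-1.0, -0.001, -0.008], [-0.001, 1.0, -0.02], [0.009, -0.02, -1.0]]
wrist_force: [1.4, 0.4, -1.2]
finger_gap: 0.167
grip_force: 40.1
```

```bash
python3 - <<'E'
from h import *
print(gp(),go([.492,-.056,.128],90),manip.state()['wrist_force'])
s=snap('top');t=snap('side')
g=gp();a=np.linspace(0,6.28,40)
out=[]
for q in(s,t):
    c=proj(q,[.492,-.056,.1])[0];x,y=(c-[25,25]).astype(int)
    im=cv2.resize(q['image'][y:y+50,x:x+50,::-1],(400,400),interpolation=2);raw=im.copy()
    for z in(g[2]-.0395,g[2]-.0215):
        L=np.c_[g[0]+.023*np.cos(a),g[1]+.023*np.sin(a),0*a+z]
        cv2.polylines(im,[((proj(q,L)-[x,y]+.5)*8*16).astype(np.int32)],True,(0,255,0),1,cv2.LINE_AA,4)
    out.append(im)
cv2.imwrite('pics/k5.png',np.hstack(out))
E
```

```text
[ 0.49627805 -0.05306399  0.13397454] (array([ 4.2, -2.8,  6.1]), np.float64(0.06)) [ 1.4068764   0.44361393 -1.21653866]
```

View pics/k5.png

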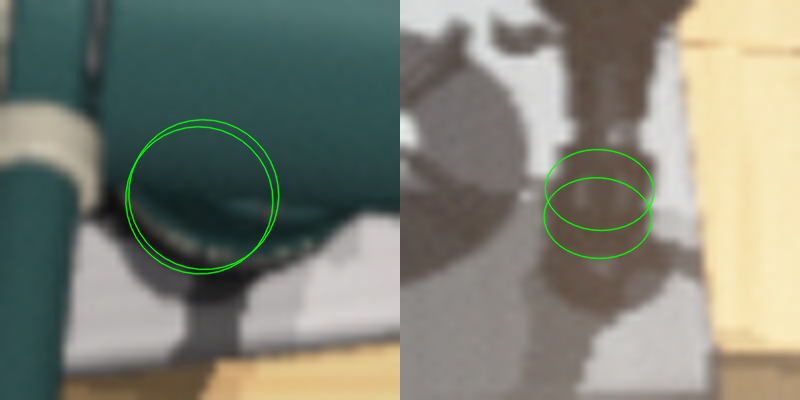

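Call:
play_rows(series=[[[3, -2.5, 3], 0, 1], [[3, -2.5, 3], 0, 1], [[3, -2.5, 3], 0, 1], [[3, -2.5, 3], 0, 1], [[3, -2.5, 3], 0, 1], [[3, -2.5, 3], 0, 1], [[3, -2.5, 3], 0, 1], [[3, -2.5, 3], 0, 1]])

```text
clock: 12.45
ee_pos: [0.4933, -0.0546, 0.1845]
tcp_rot: [[-1.0, -0.001, -0.009], [-0.001, 1.0, -0.02], [0.009, -0.02, -1.0]]
wrist_force: [0.4, -0.6, -0.1]
finger_gap: 0.159
grip_force: 40.0
```

```bash
python3 - <<'E'
from h import *
print(gp(),go([.493,-.0555,.1215],90),manip.state()['wrist_force'])
E
```

```text
[ 0.49283138 -0.05569301  0.13062731] (array([-0.3,  0.4,  9.1]), np.float64(0.05)) [ 0.35796365 -0.56037556 -0.10521362]
```

Call:
play_rows(series=[[[0, 0.3, 3], 0, 1], [[0, 0.3, 6], 0, 1], [[0, 0.3, 8], 0, 1], [[0, 0.3, 10], 0, 1], [[0, 0.3, 11], 0, 1], [[0, 0.3, 12], 0, 1], [[0, 0.3, 13], 0, 1], [[0, 0.3, 13], 0, 1]])

```text
clock: 13.25
ee_pos: [0.493, -0.0546, 0.1714]
tcp_rot: [[-1.0, -0.001, -0.01], [-0.001, 1.0, -0.02], [0.01, -0.02, -1.0]]
wrist_force: [-1.0, -0.5, -0.5]
finger_gap: 0.166
grip_force: 40.1
```

```bash
python3 - <<'E'
from h import *
print(gp(),manip.state()['wrist_force'],manip.state()['moment'])
E
```

```text
[ 0.49249792 -0.05568014  0.11748576] [-1.04680401 -0.52876994 -0.46240349] [-0.02972296  0.08874871  0.07033355]
```

Call:
play_rows(series=[[[0, 0, 1], 0, 1], [[0, 0, 2], 0, 1], [[0, 0, 3], 0, 1], [[0, 0, 4], 0, 1], [[0, 0, 5], 0, 1], [[0, 0, 6], 0, 1], [[0, 0, 7], 0, 1], [[0, 0, 8], 0, 1]])

```text
clock: 14.05
ee_pos: [0.4928, -0.0547, 0.1633]
tcp_rot: [[-1.0, -0.001, -0.01], [-0.001, 1.0, -0.019], [0.01, -0.019, -1.0]]
wrist_force: [-3.3, 0.0, 1.8]
finger_gap: 0.162
grip_force: 40.3
```

```bash
python3 - <<'E'
from h import *
print(gp(),manip.state()['wrist_force'],manip.state()['moment'])
E
```

```text
[ 0.49220556 -0.05579789  0.10940122] [-3.33285899  0.04387372  1.7863152 ] [ 0.02257388  0.61793123 -0.08212761]
```

Call:
play_rows(series=[[[0.7, 0, 0.5], 0, 1], [[0.7, 0, 1], 0, 1], [[0.7, 0, 2], 0, 1], [[0.7, 0, 3], 0, 1], [[0.7, 0, 4], 0, 1], [[0.7, 0, 5], 0, 1], [[0.7, 0, 6], 0, 1], [[0.7, 0, 6], 0, 1]], squeeze=60)

```text
clock: 14.85
ee_pos: [0.4925, -0.0549, 0.1578]
tcp_rot: [[-1.0, -0.001, -0.009], [-0.001, 1.0, -0.02], [0.009, -0.02, -1.0]]
wrist_force: [-3.7, 0.0, 5.7]
finger_gap: 0.155
grip_force: 63.8
```

```bash
python3 - <<'E'
from h import *
print(gp(),manip.state()['wrist_force'],manip.state()['moment'])
E
```

```text
[ 0.49205186 -0.05596004  0.10390524] [-3.71365235  0.03171438  5.72130551] [0.15233046 0.53881735 0.0222201 ]
```

Call:
play_rows(series=[[[0.7, 0, 1], 0, 1], [[0.7, 0, 2], 0, 1], [[0.7, 0, 3], 0, 1], [[0.7, 0, 3.5], 0, 1], [[0.7, 0, 4], 0, 1], [[0.7, 0, 4.5], 0, 1], [[0.7, 0, 4.5], 0, 1], [[0.7, 0, 4.5], 0, 1]])

```text
clock: 15.65
ee_pos: [0.4924, -0.0549, 0.1542]
tcp_rot: [[-1.0, -0.001, -0.008], [-0.001, 1.0, -0.02], [0.008, -0.02, -1.0]]
wrist_force: [-4.3, 1.9, 8.3]
finger_gap: 0.16
grip_force: 64.4
```

```bash
python3 - <<'E'
from h import *
print(gp(),manip.state()['wrist_force'],manip.state()['moment'])
E
```

```text
[ 0.49200587 -0.05599993  0.10026374] [-4.27643834  1.86634798  8.27736809] [ 0.25140575  0.63178419 -0.00506372]
```

Call:
play_rows(series=[[[0, 0, 0.5], 0, 1], [[0, 0, 1], 0, 1], [[0, 0, 1.5], 0, 1], [[0, 0, 2], 0, 1], [[0, 0, 2.5], 0, 1], [[0, 0, 2.5], 0, 1], [[0, 0, 2.5], 0, 1], [[0, 0, 2.5], 0, 1]])

```text
clock: 16.45
ee_pos: [0.4926, -0.055, 0.1538]
tcp_rot: [[-1.0, -0.001, -0.007], [-0.001, 1.0, -0.02], [0.007, -0.02, -1.0]]
wrist_force: [-10.3, 2.4, 23.1]
finger_gap: 0.159
grip_force: 66.4
```

```bash
python3 - <<'E'
from h import *
print(gp(),manip.state()['wrist_force'],manip.state()['moment'])
E
```

```text
[ 0.49223809 -0.05603006  0.099938  ] [-10.34319377   2.38249113  23.11827183] [0.38638371 1.70486647 0.03552523]
```

The force rose along the spring curve and then sharply to 23 N with almost no travel. The grasp height is also within 1 mm of the predicted stop. Knob and spindle are at the stop, so I am handing in.

```bash
python3 -c "
from rig import manip
print(manip.close_job())"
```

```text
the job is handed in; nothing more can be done
None
```

I've handed the job in, but `close_job()` gave no verdict: the lever is on the middle rib, and the knob is home on the spindle, still gripped and pressed against its stop with about 23 N.

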